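# Load the sample carrier while its lid waits on the fold-down hook

## Robot

A 6-joint arm with a two-finger parallel gripper is mounted at the origin on the work surface. World frame = base frame: x ahead of the robot, y to its left, z up, the work surface at z = 0. Lengths are in m, angles in rad, forces in N, time in s.
With the tool pointing down it reaches from about 0.375 to 0.825 m from the base axis. Payload 5.5 kg.
Tool frame: the origin (TCP) lies between the finger pads; the fingertips stand 11 mm ahead of it and the grasp point (between the pads) lies 8 mm behind it (env.nose_length is the distance from the TCP to the fingertips, in m); z points along the fingers, y is the line along which they close (so a half turn about z gives the same grasp; the last joint's range is limited). The gripper opens to 85 mm and grips with 20 to 120 N. Pads are 22 mm wide; open, the fingers measure 114 mm over their backs; the gripper's body (76 mm by 85 mm) begins 54 mm behind the grasp point. The pads swing forward as they close: fully open they stand 13 mm farther back than shut.
Start: joints at [1.318, 0.314, -0.047, 1.21, 0, 1.571], TCP at [0.15, 0.581, 0.242] pointing down, gripper open.
Joint ranges: [-2.67, 2.67], [-0.69, 1.73], [-1.03, 1.25], [-2.08, 2.16], [-1.42, 1.45], [-3.14, 3.14]. Speed limits (rad/s): [2.39, 2.39, 3.01, 3.14, 3.14, 3.14].

## Interface

Orientations are given as a 3x3 rotation matrix whose columns are the frame's x, y, z axes.
In Python, from station import state, read_camera, camera_model, job, models, env gives the robot as it stands.
- The arm moves only by the shell command python3 -m handwheel 'ROWS'. ROWS is JSON, one flat list of numbers, 5 for each row, row after row: the closure in counts, from 0 (fully open) to 255 (shut), then the shift along the tool's x, y, z in mm, then the turn about the tool's z in degrees. In form: [claw, x, y, z, twist, claw, x, y, z, twist, ...]. A call has 1 to 12 rows; each row shifts and turns the commanded pose from where the row before left it, along the tool's axes as they then stand; what a row does not reach is not made up. A row lasts 1/8 s, in which the tool goes at most 62.5 mm and 10.7 degrees, less where a joint would pass 70% of its speed; a pose out of reach is approached as far as the arm can. A call is refused whole if a number of a shift passes 62.5 or a number of a turn 10.7, either way. A call with a gripper value outside its range is refused whole. The fingers move at their own pace and stop on an object; the grip force is fixed at half the most. Time passes only in rows, so rows that do not move let the fingers close. It gives the time, the measured TCP pose, the force, the opening and the grip force at its end, in the units of the state.
- state(): the state, without advancing time (a new reading comes with each control period).
- read_camera(name): name is "scene" or "top" or "wrist"; returns (picture, depth): 384x512x3 uint8, red, green, blue; 384x512 float32, m along the optical axis (not along the pixel's ray), 0 where there is no reading.
- camera_model(name): a dict with "fov_y" (degrees; the focal length in pixels is half the picture's height over the tangent of half this angle, whatever the lens; pixels are square), "cx", "cy" (the principal point, pixels), "k1" (the pictures are not rectified: a ray, as slopes to the right and down, at radius r is drawn at 1 + k1 r^2 times it, then the intrinsics apply), "rvec" (rotation vector, rad) and "tvec" (3), from world to camera coordinates, as OpenCV has them; the wrist camera has in their place "tool_from_camera" (4x4, takes a point from camera to tool coordinates, whose origin is the TCP and whose axes are the flange's). Camera axes: x right, y down, z forward; pixel columns grow to the right and rows downward; lengths in m; the calibration is good to about 2 mm. A picture is of the moment at which its call begins: read the wrist's pose just before it. camera_model takes no time and is no camera call.
- job.hand_in(): hands the job in; it is judged then, once.
Trained networks look in the newest picture that a camera, given by its name, has taken for a name from the list of things; names that differ only in an ending like _2 or _b are one class to them, and where a whole thing is asked for, a point or a joint stands for the part that bears it (a point fixed in the world has none). Each returns a list of dicts, best first, with "conf" (0 to 1); they miss things now and then, are a little off and sometimes report something else, mostly with a low value. They report only what shows in the picture. A call takes as long as a camera call. They do not tell look-alikes from the thing itself.
- models.cut_out(target, camera): "pixels" (384x512 bool, what is visible of it) and "extent" ([left, top, right, bottom] in pixels, round what is visible of it).
- models.spot_point(target, camera): "point" ([column, row] in pixels: a listed point, or the origin of a listed thing).
The state is a dict: "time_s": time; "q": joint angles; "joint_vel": joint speeds; "joint_efforts": joint torques, N m; "position": TCP position; "orientation": TCP orientation; "wrist_force": force on the tool from outside, world axes, zero at the start; "moment": the same for the moment, N m; "finger_gap": finger opening in m; "finger_force": force on a finger pad.
Only numpy, scipy, OpenCV 4.12 (cv2) and the standard library are available. Lean on these libraries where they do the work, as an engineer would, in place of code of your own. Each camera call takes 0.05 s, during which the arm holds its last target. There are 200 camera calls.

## Task

Fold the wall hook down until it stands straight out, lift the lid off the sample carrier by its handle and hang it on the hook so that it never touches the desk. Then put every sample pot that is on the desk upright into a bore of the carrier, right down to the bottom, take the lid from the hook and set it fully home on the carrier, and fold the empty hook up flat against its board again. Do not knock over the mug or the hand-sanitiser bottle.

Things in the scene. Friction and masses are not known exactly. Their poses are not given: they have to be found in the camera images.
- board: Upright grey board standing on the desk, fixed: 150 mm wide (own y), 18 mm thick (own x), top 260 mm above the desk; a foot plate 70 mm deep reaches out behind it (+x). Origin under the middle of the board, on the desk. The hook is on its front, which faces along its own -x; own z is up.
- hook_hinge (a point): Point on the hook's hinge axis, fixed to the board: 27 mm in front of the board's middle plane, 190 mm above the desk. The axis is level, along the board's own y. Axes parallel to those of board. When folded up, the last 38 mm of the arm stand clear above the board.
- hook (a joint): Angle of the fold-down hook, rad: 0 = folded up flat against the board, arm pointing straight up; 1.57 = folded down, arm level, straight out from the board's front, against a stop that carries the load. Stiff hinge (about 0.08 Nm of friction): it stays where it is left. Steel arm 14 mm wide (along the hinge axis), 10 mm thick, ending 108 mm from the axis.
- hook_seat (a point): Middle of the hook arm's upper face (when level), 68 mm from the hinge axis, where the lid's handle hangs; moves with the hook. At the arm's end, 100 to 108 mm from the axis, a lip rises 14 mm above this face (when folded, it points back over the board's top edge).
- lid: The carrier's lid, a loose grey hood of about 0.3 kg, open below, 180 x 68 mm outside (own x, y), 49 mm high, walls and top 3 mm, inside 174 x 62 x 46 mm, with an upright handle on top. Origin in the middle of its lower rim; own z up. Either way round fits the carrier.
- lid_rim (a point): Middle of the lid's lower rim (same point and axes as lid).
- lid_grip (a point): Centre of the grip bar of the lid's aluminium handle, 102 mm above the rim; axes as lid. The bar is 88 mm long (own x), 10 mm thick (own y; pinch it across this) and 22 mm high (91 to 113 mm above the rim). Below it, down to the lid's top, is a window 64 mm wide and 42 mm high, open along own y, through which the hook passes.
- case_ledge (a point): Centre of the sample carrier, fixed to the desk, at the height of its ledge, 35 mm above the desk, on which the lid's rim rests. 196 x 84 mm outside at the ledge (own x, y); a white block 168 x 56 mm rises from it to 50 mm above the desk, with four bores in a row along own x. Own z up. At the start the lid sits on it.
- bore0 (a point): Centre of the mouth of a bore in the carrier's top, 63 mm to the -x side of its centre along the carrier's own x, 50 mm above the desk: 36 mm in diameter (chamfered), 34 mm deep, flat bottom.
- bore1 (a point): Centre of the mouth of a bore in the carrier's top, 21 mm to the -x side of its centre along the carrier's own x, 50 mm above the desk: 36 mm in diameter (chamfered), 34 mm deep, flat bottom.
- bore2 (a point): Centre of the mouth of a bore in the carrier's top, 21 mm to the +x side of its centre along the carrier's own x, 50 mm above the desk: 36 mm in diameter (chamfered), 34 mm deep, flat bottom.
- bore3 (a point): Centre of the mouth of a bore in the carrier's top, 63 mm to the +x side of its centre along the carrier's own x, 50 mm above the desk: 36 mm in diameter (chamfered), 34 mm deep, flat bottom.
- pot0_mid (a point): Centre (half-way up) of a sample pot, a loose upright cylinder 34 mm in diameter and 60 mm high, white plastic on a 16 mm steel foot, about 0.12 kg, foot down; own z up. It may be absent. At the bottom of a bore it stands 26 mm proud, its centre 46 mm above the desk.
- pot1_mid (a point): Centre (half-way up) of a sample pot, a loose upright cylinder 34 mm in diameter and 60 mm high, white plastic on a 16 mm steel foot, about 0.12 kg, foot down; own z up. It may be absent. At the bottom of a bore it stands 26 mm proud, its centre 46 mm above the desk.
- pot2_mid (a point): Centre (half-way up) of a sample pot, a loose upright cylinder 34 mm in diameter and 60 mm high, white plastic on a 16 mm steel foot, about 0.12 kg, foot down; own z up. It may be absent. At the bottom of a bore it stands 26 mm proud, its centre 46 mm above the desk.
- pot3_mid (a point): Centre (half-way up) of a sample pot, a loose upright cylinder 34 mm in diameter and 60 mm high, white plastic on a 16 mm steel foot, about 0.12 kg, foot down; own z up. It may be absent. At the bottom of a bore it stands 26 mm proud, its centre 46 mm above the desk.
- sanitiser_mid (a point): Bystander: centre of the loose blue hand-sanitiser bottle, 66 mm in diameter, 170 mm high, standing at the back of the desk; own z up. 
- mug_mid (a point): Bystander: centre of the loose white mug, 80 mm in diameter, 90 mm high, standing at the back of the desk; own z up.
There are look-alikes about, which are no part of the job. Leave any purple look-alike of the lid alone.

How it is judged:
By the outcome, as a careful person would: the job done as asked, in the order asked, and still so for the second after the job is handed in, with the robot touching nothing.
Of pot0, pot1, pot2, pot3 only 2 to 4 are there at a start; the rules pass over those that are not, and their reading is None.
At some moment in a run one of pot0, pot1, pot2, pot3 may be knocked a few centimetres aside while the robot is not near it.
It also fails if it takes over 210 s, if anything falls off the work surface, if the arm or the gripper's body presses on something with over 40 N, if the wrist force passes 120 N, or if a joint passes its speed limit or range.

## Working session

There is one attempt and no reset: what is moved stays moved. The work goes in short steps, Python scripts to look and compute and a shell command to move; the robot and the scene stay as the last step left them, time stands still between calls to the robot, and variables do not carry over. Pictures are saved under pics/ and viewed, at most 14 in all, crops included, and the job is handed in when it is done.

```bash
ls; mkdir -p pics
cat > h.py <<'E'
import numpy as np, cv2
from station import state, read_camera, camera_model, job, models, env
def K(m):
    f=192/np.tan(np.radians(m["fov_y"])/2); return f
def pose(name,st=None):
    m=camera_model(name)
    if name=="wrist":
        st=st or state(); T=np.eye(4);T[:3,:3]=np.array(st["orientation"]);T[:3,3]=st["position"]
        T=T@np.array(m["tool_from_camera"]); return m,T[:3,:3],T[:3,3]
    R=cv2.Rodrigues(np.array(m["rvec"],float))[0]; t=np.array(m["tvec"],float).ravel()
    return m,R.T,-R.T@t
def slopes(m,uv):
    uv=np.atleast_2d(np.array(uv,float)); d=(uv-[m["cx"],m["cy"]])/K(m); u=d.copy()
    for _ in range(20): u=d/(1+m["k1"]*(u**2).sum(1,keepdims=True))
    return u
def cloud(name,uv,depth,P=None):
    m,R,o=P or pose(name); uv=np.atleast_2d(np.array(uv)).astype(int); s=slopes(m,uv); z=depth[uv[:,1],uv[:,0]]
    return np.c_[s*z[:,None],z]@R.T+o
def atz(name,uv,z,P=None):
    m,R,o=P or pose(name); s=slopes(m,uv); d=np.c_[s,np.ones(len(s))]@R.T
    return o+d*((z-o[2])/d[:,2])[:,None]
def proj(name,X,P=None):
    m,R,o=P or pose(name); c=(np.atleast_2d(X)-o)@R; s=c[:,:2]/c[:,2:]
    return s*(1+m["k1"]*(s**2).sum(1,keepdims=True))*K(m)+[m["cx"],m["cy"]]
def save(n,im,box=None,k=1):
    if box: im=im[box[1]:box[3],box[0]:box[2]]
    cv2.imwrite("pics/"+n+".png",cv2.resize(im[:,:,::-1],None,fx=k,fy=k,interpolation=cv2.INTER_CUBIC))
E
python3 - <<'E'
from h import *
a,d=read_camera("scene"); b,d2=read_camera("top")
save("s0",np.hstack([a,b])[:, :],k=.78)
np.savez("f0",a=a,d=d,b=b,d2=d2)
for c in ("scene","top"):
    m,R,o=pose(c);print(c,o.round(3),R[:,2].round(2),m["fov_y"])
    for t in ("lid","lid_grip","hook_hinge","case_ledge","pot0_mid","bore0","board","hook_seat","mug_mid","sanitiser_mid"):
        print(t,[(np.round(x["point"]).tolist(),round(x["conf"],2)) for x in models.spot_point(t,c)])
print(state()["orientation"])
E
```

```text
pics
scene [ 1.008 -0.646  0.924] [-0.41  0.59 -0.7 ] 43.939017515458765
lid [([258.0, 222.0], 0.69), ([116.0, 252.0], 0.58)]
lid_grip [([108.0, 224.0], 0.91), ([259.0, 193.0], 0.83)]
hook_hinge [([316.0, 117.0], 0.85)]
case_ledge [([260.0, 225.0], 0.66)]
pot0_mid [([192.0, 327.0], 0.74), ([249.0, 215.0], 0.46)]
bore0 [([238.0, 211.0], 0.86), ([268.0, 222.0], 0.76), ([283.0, 229.0], 0.72), ([316.0, 91.0], 0.54)]
board [([318.0, 165.0], 0.66), ([314.0, 117.0], 0.43)]
hook_seat [([318.0, 93.0], 0.75)]
mug_mid [([350.0, 260.0], 0.74), ([188.0, 258.0], 0.7), ([257.0, 225.0], 0.29)]
sanitiser_mid [([296.0, 294.0], 0.57)]
top [ 0.333 -0.008  1.212] [ 0.19 -0.   -0.98] 53.69345871393127
lid [([250.0, 199.0], 0.72), ([331.0, 279.0], 0.63), ([140.0, 187.0], 0.26)]
lid_grip [([342.0, 281.0], 0.93), ([250.0, 194.0], 0.59)]
hook_hinge [([149.0, 190.0], 0.64)]
case_ledge [([248.0, 198.0], 0.64)]
pot0_mid [([349.0, 186.0], 0.68), ([314.0, 226.0], 0.3)]
bore0 [([256.0, 219.0], 0.69), ([249.0, 206.0], 0.65), ([247.0, 172.0], 0.63), ([250.0, 188.0], 0.55)]
board [([159.0, 204.0], 0.91)]
hook_seat [([138.0, 191.0], 0.46)]
mug_mid [([244.0, 120.0], 0.9), ([248.0, 175.0], 0.44)]
sanitiser_mid [([301.0, 131.0], 0.88)]
[[-9.68208655e-01  2.50143960e-01  6.54706663e-06]
 [ 2.50143959e-01  9.68208653e-01 -6.27447703e-05]
 [-2.20341519e-05 -5.91123205e-05 -9.99999998e-01]]
```

View pics/s0.png

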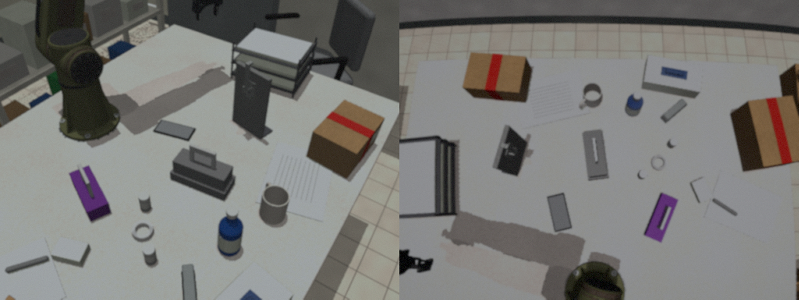

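The scene picture shows the grey lid and carrier at about scene (258,222), the purple look-alike at (116,252), and the board with the folded hook at (318,130). Two pots stand at about (186,260) and (192,328), with a ring between them. Next I'll enlarge the crops and measure with depth.

Run:
```python
from h import *
f=np.load("f0.npz");a,d,b,d2=[f[k] for k in("a","d","b","d2")]
A=cv2.resize(a[60:360,80:400],None,fx=1.6,fy=1.6) ; 
B=cv2.resize(b[100:310,120:400],None,fx=2,fy=2)
H=max(A.shape[0],B.shape[0])
cv2.imwrite("pics/s1.png",A[:,:,::-1]); save("t1",b,(110,90,400,310),2.7)
def cl(name,dep,region):
    v,u=np.mgrid[region[1]:region[3],region[0]:region[2]];uv=np.c_[u.ravel(),v.ravel()]
    P=cloud(name,uv,dep); k=dep[uv[:,1],uv[:,0]]>0; return P[k],uv[k]
# objects > 12mm above desk in top, connected comps
v,u=np.mgrid[0:384,0:512];uv=np.c_[u.ravel(),v.ravel()]
P=cloud("top",uv,d2).reshape(384,512,3); np.save("P_top",P)
m=((P[...,2]>.015)&(d2>0)&(P[...,2]<.4)&(P[...,0]>.2)).astype(np.uint8)
n,l,st,c=cv2.connectedComponentsWithStats(m)
for i in range(1,n):
    if st[i,4]>15:
        Q=P[l==i]; print(c[i].round(),st[i,4],Q.mean(0).round(3),"zmax",Q[:,2].max().round(3),Q.min(0).round(3)[:2],Q.max(0).round(3)[:2])
P=cloud("scene",uv,d).reshape(384,512,3); np.save("P_scene",P)
print("desk z scene",np.median(P[250:300,130:240,2]))
for t in((186,259),(192,320),(259,193),(108,224)):
    print(t,P[t[1],t[0]].round(3))
```

```text
[125.  98.] 4565 [0.844 0.408 0.108] zmax 0.128 [0.767 0.291] [0.951 0.547]
[350.  97.] 3177 [ 0.868 -0.314  0.075] zmax 0.102 [ 0.798 -0.448] [ 0.961 -0.192]
[245. 122.] 522 [0.782 0.025 0.06 ] zmax 0.096 [ 0.733 -0.019] [0.827 0.074]
[301. 133.] 537 [ 0.729 -0.147  0.108] zmax 0.176 [ 0.709 -0.182] [ 0.769 -0.118]
[471. 170.] 6790 [ 0.614 -0.663  0.147] zmax 0.178 [ 0.477 -0.816] [ 0.76  -0.579]
[352. 141.] 346 [ 0.73  -0.322  0.043] zmax 0.056 [ 0.686 -0.378] [ 0.788 -0.271]
[141. 194.] 1779 [0.519 0.308 0.179] zmax 0.303 [0.448 0.28 ] [0.597 0.341]
[251. 198.] 1675 [0.531 0.004 0.079] zmax 0.153 [ 0.437 -0.05 ] [0.64 0.06]
[ 35. 227.] 7247 [0.426 0.646 0.13 ] zmax 0.183 [0.262 0.568] [0.583 0.777]
[350. 182.] 137 [ 0.589 -0.307  0.052] zmax 0.066 [ 0.575 -0.326] [ 0.608 -0.292]
[333. 208.] 190 [ 0.513 -0.257  0.021] zmax 0.026 [ 0.482 -0.288] [ 0.545 -0.226]
[312. 223.] 119 [ 0.458 -0.183  0.056] zmax 0.065 [ 0.443 -0.202] [ 0.477 -0.169]
[387. 243.] 582 [ 0.4   -0.427  0.03 ] zmax 0.037 [ 0.347 -0.475] [ 0.451 -0.384]
[335. 278.] 1477 [ 0.292 -0.253  0.055] zmax 0.119 [ 0.201 -0.323] [ 0.384 -0.19 ]
[418. 265.] 129 [ 0.329 -0.53   0.018] zmax 0.023 [ 0.295 -0.58 ] [ 0.363 -0.481]
desk z scene 0.0001254422436379743
(186, 259) [ 0.474 -0.194  0.045]
(192, 320) [ 0.598 -0.312  0.06 ]
(259, 193) [ 0.544 -0.001  0.146]
(108, 224) [ 0.299 -0.257  0.11 ]
```

View pics/s1.png

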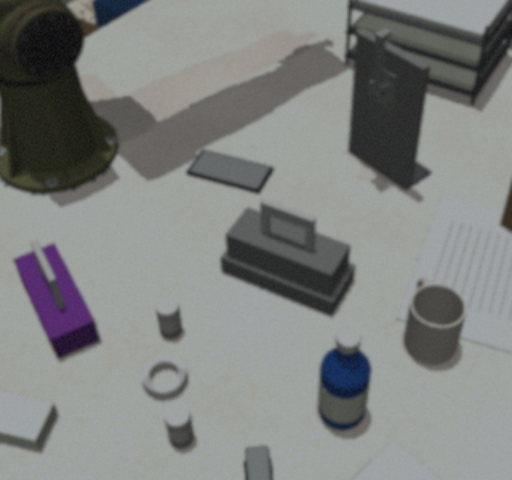

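View pics/t1.png

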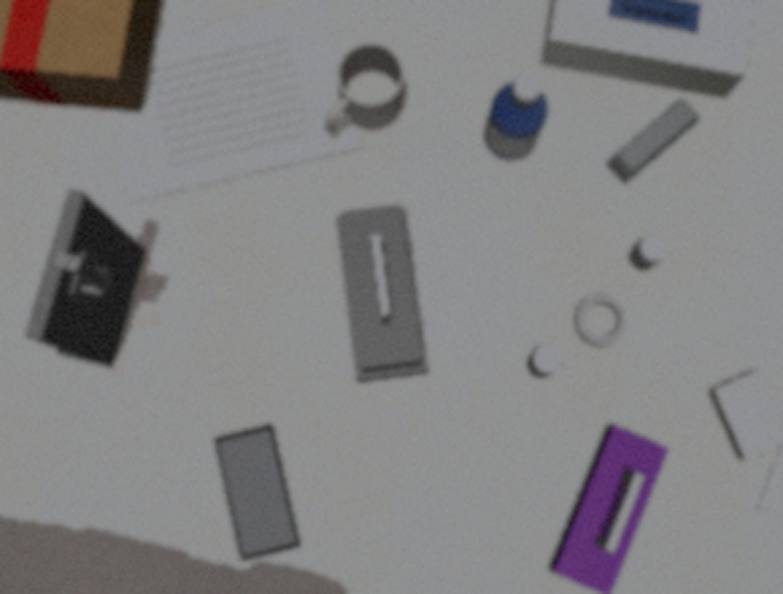

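The pictures show three lid-like things. The grey hood on the carrier at top (251,198) / scene (258,222) fits "grey hood on the carrier". The purple hood at top (335,278) is the decoy, and the flat grey slab at top (215,270) is only a plate. There are two pots, at top (312,223) and (350,182). The ring at (333,208) is not a pot. The crop confirms the grey lid. Now I'll work out the exact poses.

Run:
```python
from h import *
for c in("top","scene"):
    P=np.load(f"P_{c}.npy").reshape(-1,3)
    def box(x0,x1,y0,y1,z0,z1): 
        return P[(P[:,0]>x0)&(P[:,0]<x1)&(P[:,1]>y0)&(P[:,1]<y1)&(P[:,2]>z0)&(P[:,2]<z1)]
    Q=box(.4,.68,-.1,.1,.078,.09)
    r=cv2.minAreaRect(Q[:,:2].astype(np.float32)*1000); print(c,"lidtop",len(Q),Q.mean(0).round(4),np.round(r[0],1),np.round(r[1],1),round(r[2],1),Q[:,2].mean())
    B=box(.4,.68,-.1,.1,.125,.17)
    r=cv2.minAreaRect(B[:,:2].astype(np.float32)*1000); print("bar",len(B),B.mean(0).round(4),np.round(r[0],1),np.round(r[1],1),round(r[2],1),B[:,2].max())
    W=box(.42,.63,.26,.4,.03,.175)
    # front plane fit (ransac-ish)
    rng=np.random.default_rng(0);best=None
    X=np.c_[W[:,:2],np.ones(len(W))]
    for _ in range(300):
        i,j=rng.choice(len(W),2,False);t=W[j,:2]-W[i,:2];L=np.linalg.norm(t)
        if L<.05: continue
        n=np.array([-t[1],t[0]])/L; e=abs((W[:,:2]-W[i,:2])@n)<.002
        if best is None or e.sum()>best.sum(): best=e
    F=W[best]; mu=F[:,:2].mean(0);u,s,vt=np.linalg.svd(F[:,:2]-mu);t=vt[0];n=vt[1]; n=n if n[1]>0 else -n
    s=(F[:,:2]-mu)@t; mid=mu+t*(np.percentile(s,1)+np.percentile(s,99))/2
    print("board",len(W),len(F),"own+x",n.round(3),np.degrees(np.arctan2(n[1],n[0])).round(1),"frontmid",mid.round(4),"len",np.ptp(s).round(3))
    H=box(.42,.63,.2,.42,.268,.32); print("hooktip",len(H),H.mean(0).round(4),H.min(0).round(4),H.max(0).round(4))
    T=box(.42,.63,.2,.42,.25,.265); r=cv2.minAreaRect(T[:,:2].astype(np.float32)*1000);print("btop",np.round(r[0],1),np.round(r[1],1),round(r[2],1))
    for (x,y) in((.458,-.185),(.59,-.308)):
        T=box(x-.04,x+.04,y-.04,y+.04,.052,.075); (cx,cy),rad=cv2.minEnclosingCircle(T[:,:2].astype(np.float32)*1000); print("pot",len(T),round(cx,1),round(cy,1),round(rad,1),T[:,:2].mean(0).round(4))
```

```text
top lidtop 1199 [0.5364 0.0048 0.0848] [538.8   5. ] [180.6  67.9] 8.1 0.08476704811557893
bar 111 [0.5362 0.0047 0.1476] [538.    4.9] [86.4  9.9] 8.2 0.15255524618512784
board 672 640 own+x [0.223 0.975] 77.1 frontmid [0.5213 0.3084] len 0.15
hooktip 73 [0.5174 0.2897 0.294 ] [0.5095 0.28   0.2681] [0.5269 0.3037 0.3027]
btop [521.  303.7] [ 43.7 151.9] 77.0
pot 97 460.3 -185.4 17.1 [ 0.4599 -0.1851]
pot 96 592.0 -309.4 17.5 [ 0.5911 -0.3095]
scene lidtop 1438 [0.5464 0.0011 0.0829] [542.    4.4] [180.7  72.3] 8.1 0.08286502756742359
bar 329 [0.5449 0.002  0.1397] [543.   4.] [88.7 15. ] 9.5 0.149947712493243
board 1748 1157 own+x [0.228 0.974] 76.8 frontmid [0.5255 0.307 ] len 0.153
hooktip 105 [0.5208 0.2866 0.2885] [0.5094 0.2774 0.2682] [0.5297 0.3061 0.3005]
btop [523.4 302.4] [ 47.4 152.1] 79.5
pot 160 461.6 -186.6 18.7 [ 0.4641 -0.1865]
pot 216 593.3 -312.0 17.6 [ 0.5942 -0.3133]
```

```bash
python3 -m handwheel '[255,0,0,-50,-1.5, 255,0,0,-38,0, 255,-53.6,-18,0,0, 255,-53.6,-18,0,0, 255,-53.6,-18,0,0, 255,-53.6,-18,0,0, 255,-53.6,-18,0,0, 255,-53.6,-18,0,0, 255,-53.6,-18,0,0, 255,-53.6,-18,0,0, 255,0,0,0,0, 255,0,0,0,0]'
python3 - <<'E'
from h import *
s=state();p=np.array(s["position"]);R=np.array(s["orientation"]);print(p.round(4),s["finger_gap"],env.nose_length,np.round(s["q"],2))
d=np.array([-.225,-.974]);h=np.array([.519,.2905]);print("s",(p[:2]-h)@d,"lat",(p[:2]-h)@[.974,-.225], R[:,1].round(3))
E
```

```text
time_s: 2.6
position: [0.5354, 0.3442, 0.3301]
orientation: [[-0.974, 0.225, -0.001], [0.225, 0.974, 0.0], [0.001, -0.0, -1.0]]
wrist_force: [0.7, 0.9, 0.6]
finger_gap: -0.0
finger_force: 0.0
[0.5354 0.3442 0.3301] -3.4448125113198504e-06 0.011 [0.57 0.37 0.23 1.43 0.   0.8 ]
s -0.055955960176747185 lat 0.003884510608703324 [ 0.225  0.974 -0.   ]
```

```bash
python3 -m handwheel '[255,4,0,22,0, 255,0,0,22,0, 255,0,-15,0,0, 255,0,-15,0,0, 255,0,-15,0,0, 255,0,-14,0,0, 255,0,-14,0,0, 255,0,-14,0,0, 255,0,-14,0,0, 255,0,0,0,0]'
python3 -m handwheel '[255,0,-10,8,0, 255,0,-10,9,0, 255,0,-8,9,0, 255,0,-7,9,0, 255,0,-5,7,0, 255,0,-5,8,0, 255,0,-4,6,0, 255,0,-4,6,0, 255,0,-2,4,0, 255,0,0,0,0, 255,0,0,0,0]'
```

```text
time_s: 3.85
position: [0.5088, 0.2455, 0.2865]
orientation: [[-0.974, 0.226, 0.0], [0.226, 0.974, -0.0], [-0.0, -0.0, -1.0]]
wrist_force: [-0.9, 0.8, -0.9]
finger_gap: 0.0003
finger_force: 0.0
time_s: 5.22
position: [0.4979, 0.1991, 0.2206]
orientation: [[-0.975, 0.222, 0.002], [0.222, 0.975, 0.013], [0.001, 0.013, -1.0]]
wrist_force: [4.1, 20.7, -6.2]
finger_gap: -0.0001
finger_force: 10.3
```

Run:
```python
from h import *
a,d=read_camera("scene"); save("s2",a,(240,20,400,220),3)
```

```text
(no output)
```

View pics/s2.png

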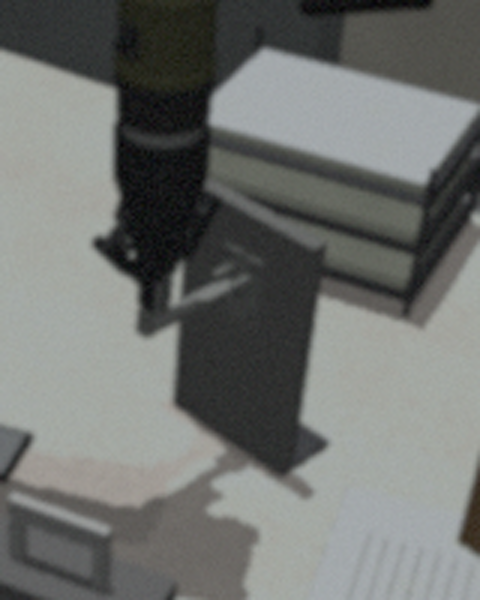

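The hook is folded down nearly level at about crop (190,300), and the fingertips are behind its lip at (150,325). I'll back off and press the arm down onto its stop.

```bash
python3 -m handwheel '[255,0,16,0,0, 255,0,0,0,0, 255,0,0,5,0, 255,0,0,5,0, 255,0,0,4,0, 255,0,0,3,0, 255,0,0,0,0, 255,0,0,0,0]'
```

```text
time_s: 6.28
position: [0.5001, 0.2081, 0.2056]
orientation: [[-0.974, 0.225, 0.001], [0.225, 0.974, -0.0], [-0.001, 0.0, -1.0]]
wrist_force: [-6.4, -3.8, 19.1]
finger_gap: -0.0001
finger_force: 9.3
```

```bash
python3 -m handwheel '[255,0,0,-50,0, 255,0,0,-30,-10.6, 120,0,0,0,-10.5, 120,3.3,-51.8,0,0, 120,3.3,-51.8,0,0, 120,3.3,-51.8,0,0, 120,3.3,-51.8,0,0, 120,0,0,20,0, 120,0,0,0,0, 120,0,0,0,0]'
python3 - <<'E'
from h import *
s=state(); P=pose("wrist",s); a,d=read_camera("wrist"); save("w3",a,k=1.2)
print(P[1][:,2].round(2),P[2].round(3),s["finger_gap"])
for t in("lid_grip","lid"): print(t,[(x["point"],round(x["conf"],2)) for x in models.spot_point(t,"wrist")])
v,u=np.mgrid[0:384,0:512];uv=np.c_[u.ravel(),v.ravel()];Q=cloud("wrist",uv,d,P);Q=Q[(d.ravel()>0)]
for z0,z1 in((.13,.155),(.076,.09)):
    B=Q[(Q[:,2]>z0)&(Q[:,2]<z1)&(abs(Q[:,0]-.54)<.13)&(abs(Q[:,1])<.08)]
    r=cv2.minAreaRect(B[:,:2].astype(np.float32)*1000);print(len(B),np.round(r[0],1),np.round(r[1],1),round(r[2],1),B[:,2].max().round(3),np.median(B,0).round(4))
print(np.array(s["position"]).round(4),np.array(s["orientation"])[:,1].round(3))
E
```

```text
time_s: 7.52
position: [0.5164, 0.0021, 0.2636]
orientation: [[-0.99, -0.142, 0.0], [-0.142, 0.99, 0.0], [-0.0, 0.0, -1.0]]
wrist_force: [0.3, 0.3, -0.6]
finger_gap: 0.045
finger_force: 0.0
[ 0.27  0.04 -0.96] [ 0.449 -0.008  0.395] 0.04502410038041715
lid_grip [([252.2, 218.8], 0.9)]
lid []
1163 [538.9   4.6] [87.5  9.6] 8.3 0.15 [0.5342 0.0042 0.1477]
9446 [539.4   5. ] [179.4  68.2] 8.2 0.09 [0.524  0.0019 0.0839]
[0.5164 0.0021 0.2636] [-0.142  0.99   0.   ]
```

View pics/w3.png

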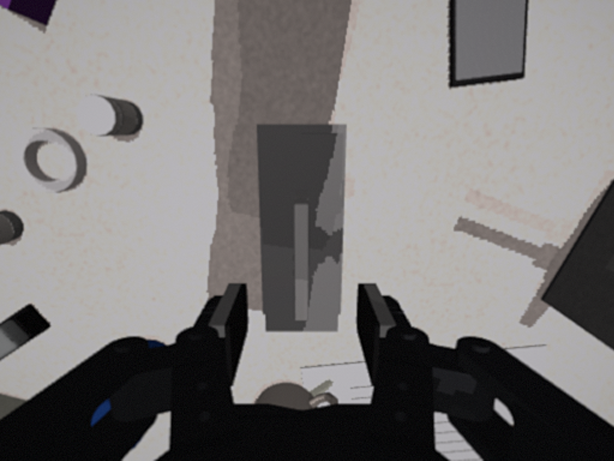

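The wrist view shows the grey lid with its bar at about (300,262), centred between the open fingers. The measured lid centre is (0.539, 0.005), yaw 8.2°, which matches the top camera. I'll descend, pinch and lift.

```bash
python3 -m handwheel '[120,0,0,45,0, 120,0,0,45,0, 120,0,0,30,0, 120,0,0,13,0, 120,0,0,0,0, 255,0,0,0,0, 255,0,0,0,0, 255,0,0,0,0, 255,0,0,0,0, 255,0,0,0,0]'
python3 -m handwheel '[255,0,0,-15,0, 255,0,0,-25,0, 255,0,0,-25,0, 255,0,0,-27,0, 255,0,0,0,10.6, 255,0,0,0,10.5, 255,0,0,0,0, 255,0,0,0,0]'
python3 - <<'E'
from h import *
a,d=read_camera("scene"); save("s4",a,(150,60,400,260),3)
print([(x["point"],round(x["conf"],2)) for x in models.spot_point("lid_grip","scene")],state()["wrist_force"])
E
```

```text
time_s: 8.93
position: [0.5176, 0.0016, 0.1318]
orientation: [[-0.99, -0.141, 0.003], [-0.141, 0.99, -0.0], [-0.003, -0.001, -1.0]]
wrist_force: [-0.6, -0.1, 6.6]
finger_gap: 0.0086
finger_force: 59.7
time_s: 9.93
position: [0.5161, 0.0018, 0.2224]
orientation: [[-0.975, 0.222, -0.001], [0.222, 0.975, 0.0], [0.001, -0.0, -1.0]]
wrist_force: [-0.1, -0.3, -3.5]
finger_gap: 0.009
finger_force: 59.0
[([106.9, 227.7], 0.66), ([257.4, 166.3], 0.64), ([193.0, 327.0], 0.57)] [ 0.34191271 -0.19752574 -2.81963055]
```

View pics/s4.png

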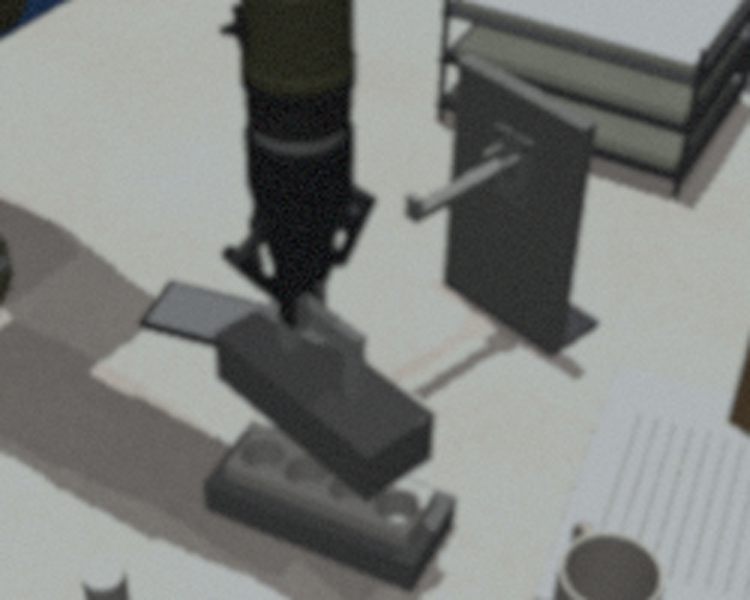

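The lid is held at about crop (330,390) above the carrier. All four bores are empty and the hook stands level at (460,185). Next I check the lid's tilt and the hook position numerically.

```bash
cat > tilt.py <<'E'
from h import *
def lidplane(cx,cy,z,cam="scene",tol=.03,r=.1):
    a,d=read_camera(cam);v,u=np.mgrid[0:384,0:512];uv=np.c_[u.ravel(),v.ravel()];Q=cloud(cam,uv,d);Q=Q[d.ravel()>0]
    W=Q[(np.hypot(Q[:,0]-cx,Q[:,1]-cy)<r)&(abs(Q[:,2]-z)<tol)]
    best=None;rng=np.random.default_rng(0)
    for _ in range(500):
        p=W[rng.choice(len(W),3,False)];n=np.cross(p[1]-p[0],p[2]-p[0]);L=np.linalg.norm(n)
        if L<1e-5: continue
        n/=L
        if abs(n[2])<.8: continue
        e=abs((W-p[0])@n)<.002
        if best is None or e.sum()>best.sum(): best=e
    F=W[best];m=F.mean(0);n=np.linalg.svd(F-m)[2][2];n*=np.sign(n[2])
    return Q,F,m,n
E
python3 - <<'E'
from tilt import *
p=np.array(state()["position"]);X=np.array([.974,-.225,0]);c=p+.0227*X
Q,F,m,n=lidplane(c[0],c[1],.176)
print(len(F),m.round(4),n.round(3),"slope along own x",(-(n@X)/n[2]).round(3),"z at centre",(m[2]-(n[:2]@(c[:2]-m[:2]))/n[2]).round(4))
H=Q[(Q[:,2]>.175)&(Q[:,2]<.225)&(abs(Q[:,0]-.5)<.06)&(Q[:,1]>.16)&(Q[:,1]<.27)]
r=cv2.minAreaRect(H[:,:2].astype(np.float32)*1000);print("hook",len(H),H.mean(0).round(4),r,H[:,2].max())
E
```

```text
1168 [ 0.5489 -0.0103  0.1732] [ 0.002 -0.004  1.   ] slope along own x -0.003 z at centre 0.1733
hook 194 [0.5078 0.2204 0.1936] ((506.98480224609375, 226.2664794921875), (89.36285400390625, 16.615224838256836), 79.62443542480469) 0.20992186974515092
```

```bash
python3 -m handwheel '[255,21,33,0,0, 255,21.5,33,0,0, 255,21.5,33,0,0, 255,21,33,0,0, 255,0,0,0,0, 255,0,0,0,0]'
python3 - <<'E'
from h import *
s=state();p=np.array(s["position"]);R=np.array(s["orientation"]);g=p[:2]+.0227*np.array([.974,-.225])
d=np.array([-.225,-.974]);h=np.array([.519,.2905]);print(p.round(4),"lid centre s",(g-h)@d,"lat",(g-h)@[.974,-.225], R[:,1].round(3),s["wrist_force"])
a,dd=read_camera("scene"); save("s5",a,(200,40,400,240),3)
E
```

```text
time_s: 10.82
position: [0.4633, 0.1493, 0.2223]
orientation: [[-0.975, 0.224, 0.0], [0.224, 0.975, -0.0], [-0.0, -0.0, -1.0]]
wrist_force: [0.5, 0.1, -3.1]
finger_gap: 0.0086
finger_force: 59.3
[0.4633 0.1493 0.2223] lid centre s 0.1500749560505637 lat 0.00019930427844373985 [ 0.224  0.975 -0.   ] [ 0.53710659  0.10803253 -3.07287702]
```

View pics/s5.png

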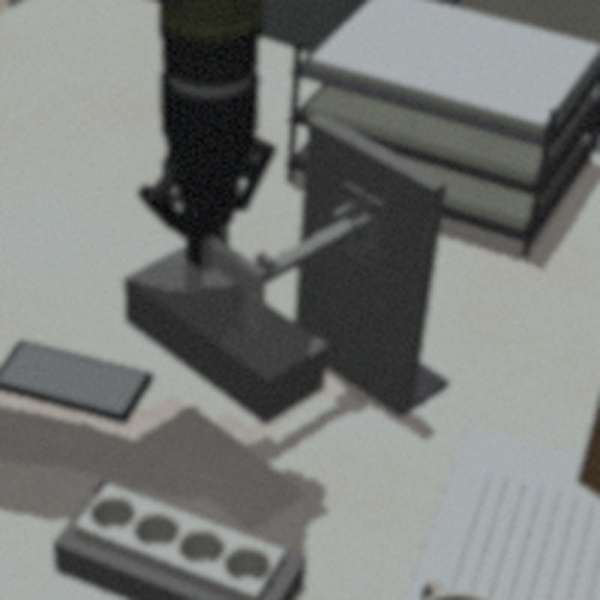

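The lid is in front of the hook's tip at about (265,262), with the window lined up. I'll slide it on and then lower it.

```bash
python3 -m handwheel '[255,0,20,0,0, 255,0,20,0,0, 255,0,20,0,0, 255,0,22,0,0, 255,0,0,0,0, 255,0,0,0,0]'
python3 -m handwheel '[255,0,0,8,0, 255,0,0,8,0, 255,0,0,4,0, 255,0,0,0,0, 255,0,0,0,0]'
```

```text
time_s: 11.62
position: [0.4814, 0.2296, 0.222]
orientation: [[-0.975, 0.224, -0.001], [0.224, 0.975, -0.001], [0.0, -0.001, -1.0]]
wrist_force: [-0.5, -0.6, -4.0]
finger_gap: 0.0089
finger_force: 59.4
time_s: 12.25
position: [0.4818, 0.2293, 0.2025]
orientation: [[-0.974, 0.225, 0.0], [0.225, 0.974, 0.0], [-0.0, 0.0, -1.0]]
wrist_force: [-0.2, 0.7, -2.6]
finger_gap: 0.0092
finger_force: 59.4
```

```bash
python3 -m handwheel '[255,0,0,2,0, 255,0,0,1,0, 255,0,0,1,0, 255,0,0,0,0, 255,0,0,0,0]'
```

```text
time_s: 12.88
position: [0.482, 0.2296, 0.2004]
orientation: [[-0.974, 0.225, 0.002], [0.225, 0.974, 0.001], [-0.002, 0.001, -1.0]]
wrist_force: [-5.4, -2.3, 11.0]
finger_gap: 0.009
finger_force: 61.6
```

```bash
python3 -m handwheel '[255,0,0,-1,0, 215,0,0,0,0, 170,0,0,0,0, 150,0,0,0,0, 150,0,0,0,0, 150,0,0,-20,0, 150,0,0,-40,0, 150,0,0,-40,0, 150,0,-40,-20,0, 150,0,-60,0,0, 150,0,0,0,0]'
python3 - <<'E'
from h import *
from tilt import *
a,dd=read_camera("scene"); save("s6",a,(150,40,400,240),3)
Q,F,m,n=lidplane(.504,.224,.153); X=np.array([.974,-.225,0]);Y=np.array([.225,.974,0])
print(len(F),m.round(4),n.round(3),"slope x,y",(-(n@X)/n[2]).round(3),(-(n@Y)/n[2]).round(3))
v,u=np.mgrid[0:384,0:512];uv=np.c_[u.ravel(),v.ravel()]
b,d2=read_camera("top");Q=cloud("top",uv,d2);Q=Q[d2.ravel()>0]
for (x,y) in((.46,-.185),(.592,-.31)):
    T=Q[(np.hypot(Q[:,0]-x,Q[:,1]-y)<.07)&(Q[:,2]>.052)&(Q[:,2]<.075)]
    if len(T):(cx,cy),rad=cv2.minEnclosingCircle(T[:,:2].astype(np.float32)*1000); print("pot",len(T),round(cx,1),round(cy,1),round(rad,1),T[:,:2].mean(0).round(4))
T=Q[(abs(Q[:,0]-.54)<.13)&(abs(Q[:,1])<.09)&(Q[:,2]>.045)&(Q[:,2]<.055)];r=cv2.minAreaRect(T[:,:2].astype(np.float32)*1000);print("block",r)
E
```

```text
time_s: 14.25
position: [0.4585, 0.1292, 0.3199]
orientation: [[-0.974, 0.229, 0.001], [0.229, 0.974, -0.001], [-0.001, -0.0, -1.0]]
wrist_force: [0.7, 0.3, 0.6]
finger_gap: 0.035
finger_force: 0.0
767 [0.5143 0.2212 0.1514] [-0.    -0.016  1.   ] slope x,y -0.004 0.016
pot 96 460.4 -186.0 17.2 [ 0.4598 -0.1856]
pot 98 592.1 -310.3 17.7 [ 0.5911 -0.3092]
block ((539.057373046875, 4.961860656738281), (169.0897979736328, 55.8953742980957), 8.062490463256836)
```

View pics/s6.png

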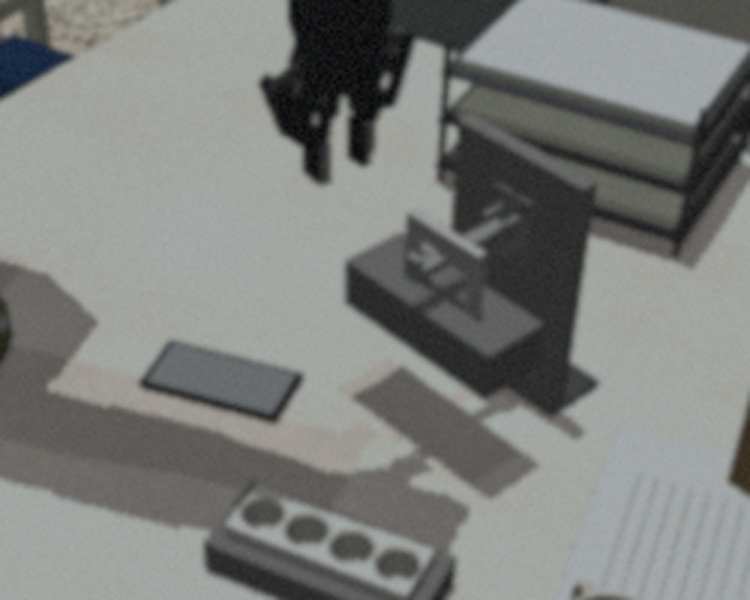

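The lid hangs on the hook at about crop (440,270), level and clear of the desk. The pots have not moved. Now to the first pot.

```bash
python3 -m handwheel '[100,0,0,0,-10.6, 100,0,0,0,-10.6, 75,7.1,-52,0,0, 75,7.1,-52,0,0, 75,7.1,-52,0,0, 75,7.1,-52,0,0, 75,7.1,-52,20,0, 75,7.1,-52,40,0, 75,0,0,60,0, 75,0,0,30,0, 75,0,0,0,0, 75,0,0,0,0]'
cat > pot.py <<'E'
from h import *
import sys
def pot(cam,x,y,r=.05,z=(.05,.072)):
    s=state();P=pose(cam,s);a,d=read_camera(cam);v,u=np.mgrid[0:384,0:512];uv=np.c_[u.ravel(),v.ravel()];Q=cloud(cam,uv,d,P);Q=Q[d.ravel()>0]
    T=Q[(np.hypot(Q[:,0]-x,Q[:,1]-y)<r)&(Q[:,2]>z[0])&(Q[:,2]<z[1])]
    if len(T)<20: return None
    top=np.percentile(T[:,2],90);T=T[T[:,2]>top-.004]
    c,rad=cv2.minEnclosingCircle((T[:,:2]*1000).astype(np.float32)); return np.round(c,1),round(rad,1),T.mean(0).round(4),len(T)
def delta(x,y):
    s=state();p=np.array(s["position"]);R=np.array(s["orientation"]);return (R.T@np.array([x-p[0],y-p[1],0])*1000).round(1)
E
python3 - <<'E'
from pot import *
c=pot("wrist",.4605,-.186);print(c);s=state();print(np.array(s["position"]).round(4),s["finger_gap"],np.round(s["q"],2))
if c: print(delta(*(c[0]/1000)))
E
```

```text
time_s: 15.9
position: [0.4629, -0.1799, 0.1725]
orientation: [[-0.99, -0.144, 0.001], [-0.144, 0.99, -0.0], [-0.001, -0.001, -1.0]]
wrist_force: [0.0, -0.6, 0.9]
finger_gap: 0.0601
finger_force: 0.0
(array([ 460.8, -185.2]), 16.9, array([ 0.4605, -0.1853,  0.0598]), 1267)
[ 0.4632 -0.1801  0.1731] 0.06032131029650907 [-0.37  0.16 -0.41  1.    0.   -0.52]
[ 3.1 -4.7 -0. ]
```

```bash
python3 -m handwheel '[75,3,-4.8,30,0, 75,0,0,45,0, 75,0,0,35,0, 75,0,0,15.5,0, 75,0,0,0,0, 255,0,0,0,0, 255,0,0,0,0, 255,0,0,0,0, 255,0,0,0,0]'
python3 -m handwheel '[255,0,0,-20,0, 255,0,0,-40,0, 255,0,0,0,0, 255,0,0,0,0]'
python3 - <<'E'
from pot import *
p=np.array(state()["position"]);c=np.array([.539,.0049]);X=np.array([.990,.141])
print(p.round(4)); print("bore0",delta(*(c-.063*X)),"bore3",delta(*(c+.063*X)))
E
```

```text
time_s: 17.08
position: [0.4608, -0.1858, 0.0478]
orientation: [[-0.99, -0.143, 0.003], [-0.143, 0.99, -0.001], [-0.003, -0.001, -1.0]]
wrist_force: [-0.8, 1.5, 6.0]
finger_gap: 0.0321
finger_force: 59.1
time_s: 17.58
position: [0.4594, -0.1854, 0.1061]
orientation: [[-0.99, -0.143, 0.001], [-0.143, 0.99, -0.0], [-0.001, -0.0, -1.0]]
wrist_force: [-0.3, 0.5, -1.3]
finger_gap: 0.0324
finger_force: 59.8
[ 0.4594 -0.1854  0.1061]
bore0 [-43.  177.1  -0. ] bore3 [-1.690e+02  1.769e+02  1.000e-01]
```

```bash
python3 -m handwheel '[255,0,0,-15,0, 255,-7,35.4,0,0, 255,-9,35.4,0,0, 255,-9,35.4,0,0, 255,-9,35.4,0,0, 255,-9,35.4,0,0, 255,0,0,0,0, 255,0,0,0,0]'
python3 - <<'E'
from pot import *
s=state();P=pose("wrist",s);a,d=read_camera("wrist");save("w7",a,k=1.5)
v,u=np.mgrid[0:384,0:512];uv=np.c_[u.ravel(),v.ravel()];Q=cloud("wrist",uv,d,P);ok=(d.ravel()>0)&(abs(Q[:,2]-.05)<.006)&(abs(Q[:,0]-.54)<.12)&(abs(Q[:,1])<.06)
T=Q[ok];print(len(T),cv2.minAreaRect((T[:,:2]*1000).astype(np.float32)),np.median(T[:,2]))
X=np.array([.990,.141]);Y=np.array([-.141,.99]);t=(T[:,:2]-[.539,.0049]);print("y range",np.percentile(t@Y,[.5,99.5]).round(4),"x",np.percentile(t@X,[.5,99.5]).round(4))
# bores: depth points below .045 within block
B=Q[(d.ravel()>0)&(Q[:,2]<.044)];tb=B[:,:2]-[.539,.0049]
print([ (round(x["conf"],2),np.round(x["point"]).tolist(),atz("wrist",x["point"],.05,P)[0].round(4).tolist()) for x in models.spot_point("bore0","wrist")])
print([( [-63,-21,21,63][i],([.539,.0049]+k*X).round(4)) for i,k in enumerate((-.063,-.021,.021,.063))],np.array(s["position"]).round(4))
E
```

```text
time_s: 18.58
position: [0.4763, -0.0042, 0.1209]
orientation: [[-0.99, -0.143, -0.001], [-0.143, 0.99, -0.0], [0.001, -0.0, -1.0]]
wrist_force: [-0.3, 0.2, -1.1]
finger_gap: 0.0323
finger_force: 60.0
3772 ((518.8761596679688, 1.9697990417480469), (127.41637420654297, 56.11981201171875), 8.255355834960938) 0.04962948143063825
y range [-0.0279  0.0277] x [-0.0838  0.0417]
[]
[(-63, array([ 0.4766, -0.004 ])), (-21, array([0.5182, 0.0019])), (21, array([0.5598, 0.0079])), (63, array([0.6014, 0.0138]))] [ 0.4763 -0.0042  0.1209]
```

View pics/w7.png

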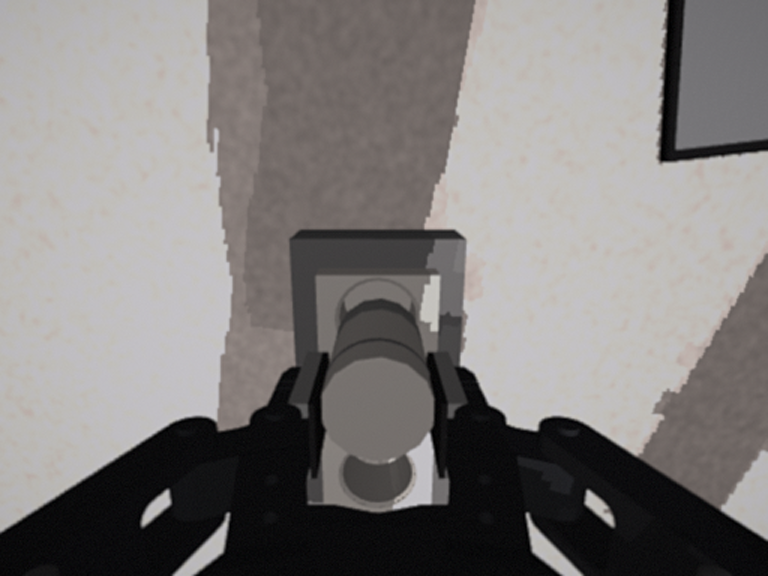

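The pot is gripped at about (378,405) over the near bore, whose rim shows at (378,300). The block measurement confirms the carrier centre. I'll lower it.

```bash
python3 -m handwheel '[255,0,0,15,0, 255,0,0,8,0, 255,0,0,6,0, 255,0,0,6,0, 255,0,0,0,0]'
python3 -m handwheel '[255,0,0,6,0, 255,0,0,6,0, 255,0,0,5,0, 255,0,0,4,0, 255,0,0,0,0]'
```

```text
time_s: 19.3
position: [0.4761, -0.004, 0.0854]
orientation: [[-0.99, -0.143, -0.001], [-0.143, 0.99, 0.0], [0.001, 0.0, -1.0]]
wrist_force: [0.6, 0.1, -0.9]
finger_gap: 0.032
finger_force: 60.1
time_s: 19.92
position: [0.4762, -0.004, 0.0645]
orientation: [[-0.99, -0.143, -0.001], [-0.143, 0.99, 0.0], [0.001, 0.0, -1.0]]
wrist_force: [-0.4, 0.1, -1.7]
finger_gap: 0.032
finger_force: 60.1
```

```bash
python3 -m handwheel '[110,0,0,0,0, 110,0,0,0,0, 110,0,0,-30,0, 110,0,0,-45,0, 75,0,0,-33,0, 75,-11.8,-53.4,0,0, 75,-11.8,-53.4,0,0, 75,-11.8,-53.4,0,0, 75,-11.8,-53.4,0,0, 75,-11.8,-53.4,0,0, 75,-11.8,-53.4,0,0, 75,0,0,0,0]'
python3 - <<'E'
from pot import *
print(state()["position"])
for c in("wrist","top"):
    r=pot(c,.592,-.311,.07);print(c,r,r and delta(*(r[0]/1000)))
print("in bore",pot("top",.4766,-.004,.025,(.06,.1)))
E
```

```text
time_s: 21.42
position: [0.5931, -0.3147, 0.1722]
orientation: [[-0.99, -0.139, 0.001], [-0.139, 0.99, -0.001], [-0.0, -0.001, -1.0]]
wrist_force: [-0.1, 0.0, 0.3]
finger_gap: 0.0603
finger_force: 0.0
[ 0.59312023 -0.3146732   0.17220331]
wrist (array([ 640.1, -304. ]), 17.1, array([ 0.6393, -0.3039,  0.0597]), 1108) [-48.4   1.8  -0. ]
top None None
in bore (array([476.1,  -3.5]), 16.7, array([ 0.4761, -0.0038,  0.0779]), 58)
```

Pot 2 has been knocked aside and is now at (0.640, -0.304), still upright because its top is at 60 mm. I'll move over and re-measure.

```bash
python3 -m handwheel '[75,-24,1,0,0, 75,-24.4,1,0,0, 75,0,0,0,0, 75,0,0,0,0]'
python3 - <<'E'
from pot import *
r=pot("wrist",.64,-.304,.05);print(r,r and delta(*(r[0]/1000)),state()["position"])
E
```

```text
time_s: 22.08
position: [0.6393, -0.3011, 0.1731]
orientation: [[-0.99, -0.144, -0.001], [-0.144, 0.99, 0.0], [0.001, 0.0, -1.0]]
wrist_force: [0.5, -0.6, 0.3]
finger_gap: 0.06
finger_force: 0.0
(array([ 640. , -303.8]), 16.8, array([ 0.6396, -0.3039,  0.0598]), 1259) [-0.5 -2.4 -0. ] [ 0.63917535 -0.3014735   0.17312723]
```

```bash
python3 -m handwheel '[75,-0.4,-2.5,30,0, 75,0,0,45,0, 75,0,0,35,0, 75,0,0,15.5,0, 75,0,0,0,0, 255,0,0,0,0, 255,0,0,0,0, 255,0,0,0,0, 255,0,0,0,0]'
python3 -m handwheel '[255,0,0,-25,0, 255,0,0,-50,0, 255,0,0,0,0, 255,0,0,0,0]'
python3 - <<'E'
from pot import *
p=np.array(state()["position"]);c=np.array([.539,.0049]);X=np.array([.990,.141])
print(p.round(4)); print("bore2",delta(*(c+.021*X)))
E
```

```text
time_s: 23.25
position: [0.6421, -0.305, 0.0497]
orientation: [[-0.99, -0.143, 0.003], [-0.143, 0.99, -0.001], [-0.003, -0.002, -1.0]]
wrist_force: [-1.5, 1.5, 6.9]
finger_gap: 0.0324
finger_force: 59.3
time_s: 23.75
position: [0.6409, -0.3046, 0.1227]
orientation: [[-0.99, -0.143, 0.001], [-0.143, 0.99, -0.0], [-0.001, -0.0, -1.0]]
wrist_force: [0.0, -0.1, -1.3]
finger_gap: 0.032
finger_force: 59.7
[ 0.6409 -0.3046  0.1227]
bore2 [ 3.560e+01  3.209e+02 -2.000e-01]
```

```bash
python3 -m handwheel '[255,5.9,53.5,0,0, 255,5.9,53.5,0,0, 255,5.9,53.5,0,0, 255,5.9,53.5,0,0, 255,6,53.5,0,0, 255,6,53.4,0,0, 255,0,0,0,0, 255,0,0,0,0]'
python3 - <<'E'
from pot import *
p=np.array(state()["position"]);c=np.array([.539,.0049])+.021*np.array([.990,.141])
print(p.round(4)); print("bore2",delta(*c)); r=pot("wrist",p[0],p[1],.03,(p[2]-.0,p[2]+.03));print("pot in hand",r,delta(*(r[0]/1000)))
E
```

```text
time_s: 24.75
position: [0.5591, 0.0078, 0.1215]
orientation: [[-0.99, -0.144, -0.001], [-0.144, 0.99, -0.001], [0.001, -0.0, -1.0]]
wrist_force: [0.1, 0.1, -1.5]
finger_gap: 0.0324
finger_force: 59.9
[0.5591 0.0078 0.1215]
bore2 [-0.7 -0.  -0. ]
pot in hand (array([550.8,   6.5]), 27.7, array([0.5563, 0.0071, 0.1478]), 1085) [8.7 0.5 0. ]
```

```bash
python3 - <<'E'
from pot import *
p=np.array(state()["position"]); r=pot("wrist",p[0],p[1],.03,(.127,.1355));print("pot in hand",r,delta(*(r[0]/1000)))
E
python3 -m handwheel '[255,-0.5,0,15,0, 255,0,0,8,0, 255,0,0,6,0, 255,0,0,5,0, 255,0,0,0,0]'
```

```text
pot in hand (array([553.8,   6.4]), 29.3, array([0.5564, 0.0068, 0.132 ]), 4736) [5.9 0.3 0. ]
time_s: 25.48
position: [0.5642, 0.0078, 0.0896]
orientation: [[-0.99, -0.142, 0.007], [-0.142, 0.99, 0.001], [-0.007, -0.001, -1.0]]
wrist_force: [6.0, 0.2, 2.6]
finger_gap: 0.0319
finger_force: 62.7
```

```bash
python3 -m handwheel '[255,-4,0,0,0, 255,0,0,0,0, 255,0,0,4,0, 255,0,0,4,0, 255,0,0,0,0]'
```

```text
time_s: 26.1
position: [0.5646, 0.0083, 0.08]
orientation: [[-0.99, -0.143, 0.001], [-0.143, 0.99, -0.001], [-0.001, -0.001, -1.0]]
wrist_force: [4.8, -1.6, -1.7]
finger_gap: 0.0319
finger_force: 62.3
```

```bash
python3 -m handwheel '[255,-0.7,0,4,0, 255,0,0,4,0, 255,0,0,4,0, 255,0,0,2,0, 255,0,0,0,0]'
```

```text
time_s: 26.72
position: [0.5648, 0.0084, 0.0662]
orientation: [[-0.99, -0.143, -0.0], [-0.143, 0.99, -0.001], [0.0, -0.001, -1.0]]
wrist_force: [4.7, -2.4, 1.6]
finger_gap: 0.0319
finger_force: 62.6
```

```bash
python3 -m handwheel '[110,0,0,0,0, 110,0,0,0,0, 110,0,0,0,0, 110,0,0,-30,0, 110,0,0,-50,0, 110,0,0,-50,0, 110,0,0,-50,0, 110,0,0,0,0, 110,0,0,0,0]'
python3 - <<'E'
from pot import *
s=state();P=pose("wrist",s);a,d=read_camera("wrist");save("w8",a,k=1.2)
for n,x,y in(("b0",.4766,-.004),("b2",.5598,.0079)): 
  for c in("wrist","top"): print(n,c,pot(c,x,y,.025,(.06,.12)))
b,d2=read_camera("top");save("t8",b,(110,90,400,310),2.7)
E
```

```text
time_s: 27.85
position: [0.5643, 0.0088, 0.2458]
orientation: [[-0.99, -0.143, -0.001], [-0.143, 0.99, 0.0], [0.001, 0.0, -1.0]]
wrist_force: [-0.6, 0.2, 0.1]
finger_gap: 0.0488
finger_force: 0.0
b0 wrist (array([476.7,  -3.4]), 16.9, array([ 0.4767, -0.0035,  0.0758]), 1086)
b0 top None
b2 wrist (array([559.3,   8. ]), 16.9, array([0.5588, 0.008 , 0.0758]), 872)
b2 top None
```

View pics/w8.png

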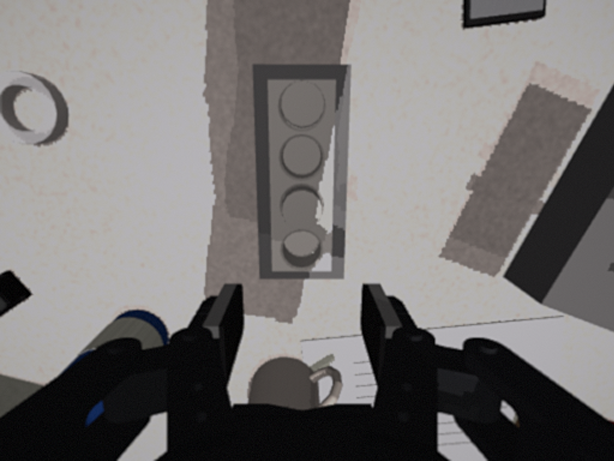

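View pics/t8.png

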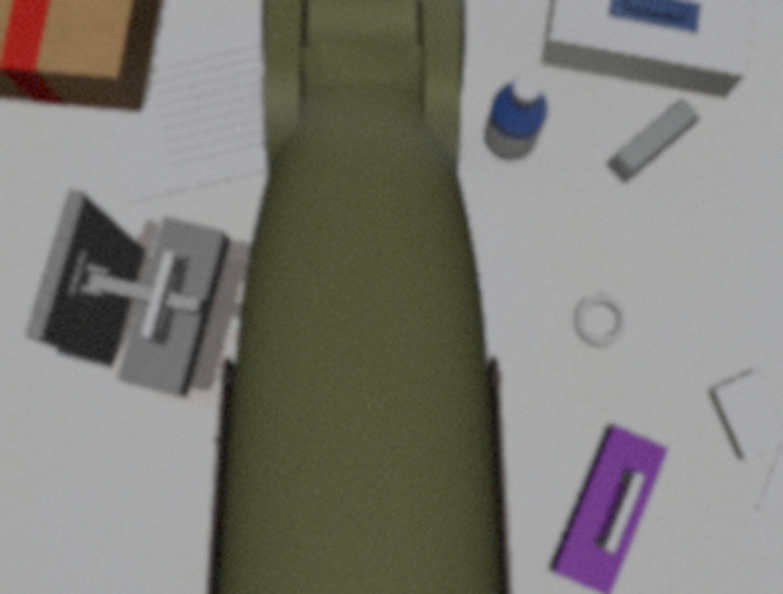

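Both pots stand at the bottom of their bores, with tops at 75.8 mm: wrist (302,105) and (302,205). No pots are left on the desk, and the lid still hangs on the hook at top-crop (165,300). Now I'll fetch the lid.

```bash
python3 -m handwheel '[130,0,0,-45,0, 130,0,0,-20,10.6, 130,0,0,0,10.6, 130,0,0,0,0]'
python3 - <<'E'
from pot import *
a,d=read_camera("top");v,u=np.mgrid[0:384,0:512];uv=np.c_[u.ravel(),v.ravel()];Q=cloud("top",uv,d);Q=Q[d.ravel()>0]
for z0,z1 in((.212,.225),(.145,.16)):
    B=Q[(abs(Q[:,2]-(z0+z1)/2)<(z1-z0)/2)&(np.hypot(Q[:,0]-.504,Q[:,1]-.224)<.11)&((Q[:,:2]-[.519,.2905])@[-.225,-.974]>.03)];r=cv2.minAreaRect((B[:,:2]*1000).astype(np.float32));print(len(B),np.round(r[0],1),np.round(r[1],1),round(r[2],1),B[:,2].max())
print(delta(.482,.2296),state()["position"])
E
```

```text
time_s: 28.65
position: [0.5648, 0.0087, 0.3112]
orientation: [[-0.975, 0.223, -0.0], [0.223, 0.975, 0.0], [0.0, -0.0, -1.0]]
wrist_force: [-0.6, 0.3, 0.9]
finger_gap: 0.0419
finger_force: 0.0
141 [499.3 207.9] [43.4 88.1] 76.9 0.22253993188982701
1195 [502.6 223.6] [ 70.3 180.8] 76.8 0.1591544392567572
[1.294e+02 1.971e+02 1.000e-01] [0.56458812 0.00871276 0.31083998]
```

```bash
python3 -m handwheel '[130,25.9,39.4,0,0, 130,25.9,39.4,0,0, 130,25.9,39.4,0,0, 130,25.9,39.4,0,0, 130,25.9,39.4,0,0, 130,0,0,0,0, 130,0,0,40,0, 130,0,0,40,0, 130,0,0,20,0, 130,0,0,9,0, 130,0,0,0,0, 130,0,0,0,0]'
```

```text
time_s: 30.2
position: [0.4837, 0.2298, 0.2034]
orientation: [[-0.974, 0.225, 0.001], [0.225, 0.974, 0.001], [-0.001, 0.001, -1.0]]
wrist_force: [0.4, -0.8, 0.7]
finger_gap: 0.0416
finger_force: 0.0
```

```bash
python3 -m handwheel '[130,2,0,2,0, 180,0,0,0,0, 255,0,0,0,0, 255,0,0,0,0, 255,0,0,0,0, 255,0,0,0,0, 255,0,0,-8,0, 255,0,0,-8,0, 255,0,0,-6,0, 255,0,0,0,0, 255,0,0,0,0]'
```

```text
time_s: 31.58
position: [0.4808, 0.2302, 0.2222]
orientation: [[-0.974, 0.225, -0.0], [0.225, 0.974, -0.0], [0.0, -0.0, -1.0]]
wrist_force: [0.5, 0.1, -2.7]
finger_gap: 0.0088
finger_force: 59.6
```

```bash
python3 -m handwheel '[255,0,-18,0,0, 255,0,-22,0,0, 255,0,-22,0,0, 255,0,-24,0,0, 255,0,0,0,0, 255,0,0,0,0]'
python3 - <<'E'
from tilt import *
from pot import delta
p=np.array(state()["position"]);X=np.array([.974,-.225,0]);c=p+.0227*X
a,d=read_camera("top");v,u=np.mgrid[0:384,0:512];uv=np.c_[u.ravel(),v.ravel()];Q0=cloud("top",uv,d);Q0=Q0[d.ravel()>0]
Q,F,m,n=lidplane(c[0],c[1],.174)
print(len(F),n.round(3),"slope",(-(n@X)/n[2]).round(3),"z",(m[2]-(n[:2]@(c[:2]-m[:2]))/n[2]).round(4))
# centre along own x from rect of lid side+top in scene
r=cv2.minAreaRect((F[:,:2]*1000).astype(np.float32));print("rect",r,"expected",c.round(4))
print("to carrier (grip at centre-.0227X) in current axes:",delta(.539-.0227*.99,.0049-.0227*.141))
E
```

```text
time_s: 32.33
position: [0.4617, 0.1459, 0.2226]
orientation: [[-0.974, 0.226, 0.001], [0.226, 0.974, 0.001], [-0.0, 0.001, -1.0]]
wrist_force: [0.4, 0.2, -3.0]
finger_gap: 0.0089
finger_force: 59.6
915 [-0.001 -0.008  1.   ] slope -0.001 z 0.1734
rect ((487.05364990234375, 139.95626831054688), (72.27490234375, 184.0584716796875), 77.16484832763672) expected [0.4838 0.1408 0.2226]
to carrier (grip at centre-.0227X) in current axes: [ -85.8 -128.9   -0. ]
```

```bash
python3 -m handwheel '[255,-21.5,-32.2,0,0, 255,-21.5,-32.2,0,0, 255,-21.4,-32.2,0,0, 255,-21.4,-32.3,0,0, 255,0,0,0,-10.6, 255,0,0,0,-10.5, 255,0,0,0,0, 255,0,0,0,0]'
python3 - <<'E'
from tilt import *
from pot import delta
s=state();p=np.array(s["position"]);X=np.array([.99,.141,0]);c=p+.0227*X
print(p.round(4),np.array(s["orientation"])[:,1].round(3),"tool delta",delta(.539-.0227*.99,.0049-.0227*.141))
Q,F,m,n=lidplane(c[0],c[1],.174);r=cv2.minAreaRect((F[:,:2]*1000).astype(np.float32));print("scene rect",r,n.round(3))
P=pose("wrist",s);a,d=read_camera("wrist");v,u=np.mgrid[0:384,0:512];uv=np.c_[u.ravel(),v.ravel()];Q=cloud("wrist",uv,d,P);Q=Q[d.ravel()>0]
B=Q[(abs(Q[:,2]-.174)<.008)&(np.hypot(Q[:,0]-c[0],Q[:,1]-c[1])<.11)];t=B[:,:2]-[.539,.0049]
print("wrist lid top",len(B),np.percentile(t@X[:2],[.5,99.5]).round(4),np.percentile(t@[-.141,.99],[.5,99.5]).round(4))
E
```

```text
time_s: 33.42
position: [0.5164, 0.0019, 0.2223]
orientation: [[-0.99, -0.139, -0.0], [-0.139, 0.99, -0.0], [0.0, -0.0, -1.0]]
wrist_force: [0.7, -0.0, -3.0]
finger_gap: 0.0091
finger_force: 59.7
[0.5164 0.0019 0.2223] [-0.139  0.99  -0.   ] tool delta [-0.1 -0.2 -0. ]
scene rect ((541.955810546875, 4.815460205078125), (181.399658203125, 72.25532531738281), 7.803119659423828) [-0.001  0.009  1.   ]
wrist lid top 14663 [-0.0894  0.0574] [-0.0335  0.034 ]
```

```bash
python3 -m handwheel '[255,0,0,25,0, 255,0,0,25,0, 255,0,0,15,0, 255,0,0,8,0, 255,0,0,6,0, 255,0,0,6,0, 255,0,0,4,0, 255,0,0,0,0, 255,0,0,0,0]'
```

```text
time_s: 34.65
position: [0.5165, 0.0015, 0.1337]
orientation: [[-0.99, -0.141, 0.0], [-0.141, 0.99, 0.0], [-0.0, -0.0, -1.0]]
wrist_force: [0.3, 0.0, -2.9]
finger_gap: 0.0091
finger_force: 59.6
```

```bash
python3 -m handwheel '[255,0,0,2,0, 255,0,0,1.5,0, 255,0,0,0,0, 255,0,0,0,0]'
```

```text
time_s: 35.15
position: [0.5167, 0.0014, 0.1319]
orientation: [[-0.99, -0.141, 0.002], [-0.141, 0.99, -0.0], [-0.002, -0.0, -1.0]]
wrist_force: [-4.4, -0.2, 12.6]
finger_gap: 0.0091
finger_force: 62.1
```

The lid sits at the same height as at the start. I'll release it, lift, turn, and check.

```bash
python3 -m handwheel '[255,0,0,-1,0, 200,0,0,0,0, 130,0,0,0,0, 130,0,0,0,0, 130,0,0,-30,0, 130,0,0,-50,0, 130,0,0,-50,0, 130,0,0,-38,0, 130,0,0,0,0]'
python3 -m handwheel '[130,0,0,0,-9.9, 130,0,0,0,-9.9, 130,0,0,0,-9.8, 130,0,0,0,-9.8, 130,0,0,0,-9.8, 130,0,0,0,-9.8, 130,0,0,0,-9.8, 130,-38,12.6,0,0, 130,-39,12.6,0,0, 130,-39,12.6,0,0, 130,-39,12.5,0,0, 130,-39,12.5,0,0]'
python3 -m handwheel '[130,0,0,0,0, 130,0,0,0,0]'
python3 - <<'E'
from pot import *
p=np.array(state()["position"]);print(p.round(4),"tool delta",delta(.4992,.2048))
P=pose("wrist");a,d=read_camera("wrist");v,u=np.mgrid[0:384,0:512];uv=np.c_[u.ravel(),v.ravel()];Q=cloud("wrist",uv,d,P);Q=Q[d.ravel()>0]
B=Q[(Q[:,2]>.188)&(Q[:,2]<.2)];t=B[:,:2]-[.519,.2905];s=t@[-.225,-.974];l=t@[.974,-.225];k=(s>.03)&(s<.12)&(abs(l)<.03)
print("hook lat",k.sum(),np.percentile(l[k],[1,50,99]).round(4),"s",np.percentile(s[k],[1,99]).round(3),np.median(B[k,2]))
for c in("scene","top"):
    a,d=read_camera(c);Q=cloud(c,uv,d);Q=Q[d.ravel()>0];T=Q[(abs(Q[:,2]-.084)<.007)&(np.hypot(Q[:,0]-.54,Q[:,1])<.11)];print(c,len(T),T[:,2].mean().round(4),cv2.minAreaRect((T[:,:2]*1000).astype(np.float32)) if len(T)>50 else "")
E
```

```text
time_s: 36.28
position: [0.5182, 0.0016, 0.3022]
orientation: [[-0.99, -0.141, 0.006], [-0.141, 0.99, 0.0], [-0.006, -0.001, -1.0]]
wrist_force: [-0.3, 0.3, 0.3]
finger_gap: 0.0418
finger_force: 0.0
time_s: 37.78
position: [0.4983, 0.2058, 0.2974]
orientation: [[-0.226, -0.974, -0.002], [-0.974, 0.226, -0.001], [0.001, 0.001, -1.0]]
wrist_force: [0.1, -0.3, 0.3]
finger_gap: 0.0418
finger_force: 0.0
time_s: 38.02
position: [0.4985, 0.2043, 0.2978]
orientation: [[-0.226, -0.974, -0.002], [-0.974, 0.226, -0.001], [0.001, 0.001, -1.0]]
wrist_force: [-0.3, 0.3, -0.8]
finger_gap: 0.0419
finger_force: 0.0
[0.4985 0.2043 0.2978] tool delta [-0.6 -0.5 -0. ]
hook lat 1382 [-0.0072 -0.0005  0.0067] s [0.031 0.108] 0.19481004791212841
scene 1445 0.0828 ((541.691162109375, 4.208744049072266), (181.55215454101562, 72.78536987304688), 8.237558364868164)
top 1203 0.0848 ((539.3088989257812, 4.690036773681641), (180.34249877929688, 67.91529083251953), 8.111818313598633)
```

The lid is fully home, with the same heights and rectangle as at the start. The hook is exactly where expected, so I'll pinch it.

```bash
python3 -m handwheel '[130,-0.5,-0.4,40,0, 130,0,0,40,0, 130,0,0,25,0, 130,0,0,11,0, 130,0,0,0,0, 200,0,0,0,0, 255,0,0,0,0, 255,0,0,0,0, 255,0,0,0,0, 255,0,0,0,0]'
```

```text
time_s: 39.42
position: [0.499, 0.2057, 0.1843]
orientation: [[-0.226, -0.974, -0.0], [-0.974, 0.226, 0.001], [-0.001, 0.001, -1.0]]
wrist_force: [-4.8, 0.7, 5.8]
finger_gap: 0.0124
finger_force: 58.6
```

```bash
python3 -m handwheel '[255,-1.3,0,-15.1,0, 255,-3.9,0,-14.7,0, 255,-6.5,0,-13.7,0, 255,-8.7,0,-12.4,0, 255,0,0,0,0, 255,0,0,0,0]'
python3 -m handwheel '[255,-10.7,0,-10.7,0, 255,-12.4,0,-8.7,0, 255,0,0,0,0, 255,0,0,0,0]'
```

```text
time_s: 40.17
position: [0.5035, 0.226, 0.2397]
orientation: [[-0.226, -0.974, -0.001], [-0.974, 0.226, 0.001], [-0.001, 0.001, -1.0]]
wrist_force: [-4.4, 4.2, -5.9]
finger_gap: 0.0128
finger_force: 71.0
time_s: 40.67
position: [0.5087, 0.2486, 0.2587]
orientation: [[-0.225, -0.974, -0.002], [-0.974, 0.225, 0.001], [-0.0, 0.002, -1.0]]
wrist_force: [-6.4, 1.0, -10.5]
finger_gap: 0.0122
finger_force: 75.0
```

```bash
python3 -m handwheel '[255,-13.7,0,-6.5,0, 255,-14.7,0,-3.9,0, 255,0,0,0,0]'
python3 -m handwheel '[255,-8,0,-1,0, 255,-7.1,0,-0.3,0, 255,0,0,0,0, 255,0,0,0,0]'
```

```text
time_s: 41.05
position: [0.5148, 0.276, 0.2688]
orientation: [[-0.225, -0.974, -0.002], [-0.974, 0.225, -0.001], [0.002, 0.002, -1.0]]
wrist_force: [-5.9, -0.3, -10.3]
finger_gap: 0.0124
finger_force: 75.7
time_s: 41.55
position: [0.5179, 0.2893, 0.27]
orientation: [[-0.227, -0.974, -0.003], [-0.974, 0.227, -0.003], [0.003, 0.002, -1.0]]
wrist_force: [-7.8, -4.1, -10.6]
finger_gap: 0.0126
finger_force: 72.7
```

```bash
python3 -m handwheel '[255,-2,0,0,0, 255,-2,0,0,0, 255,0,0,0,0, 255,0,0,0,0]'
```

```text
time_s: 42.05
position: [0.5187, 0.2929, 0.27]
orientation: [[-0.226, -0.974, -0.003], [-0.974, 0.226, -0.003], [0.004, 0.002, -1.0]]
wrist_force: [-8.3, -3.9, -9.0]
finger_gap: 0.0122
finger_force: 71.2
```

```bash
python3 -m handwheel '[255,-2,0,0,0, 255,-1.5,0,0,0, 255,0,0,0,0, 255,0,0,0,0]'
```

```text
time_s: 42.55
position: [0.5193, 0.2958, 0.2699]
orientation: [[-0.227, -0.974, -0.003], [-0.974, 0.227, -0.004], [0.005, 0.002, -1.0]]
wrist_force: [-9.0, -5.1, -9.5]
finger_gap: 0.0126
finger_force: 70.0
```

```bash
python3 -m handwheel '[200,0,0,0,0, 130,0,0,0,0, 130,0,0,0,0, 130,0,0,-40,0, 130,0,0,-40,0, 130,60,0,0,0, 130,60,0,0,0, 130,0,0,0,0]'
python3 - <<'E'
from pot import *
v,u=np.mgrid[0:384,0:512];uv=np.c_[u.ravel(),v.ravel()]
for c in("wrist","top","scene"):
    P=pose(c);a,d=read_camera(c);Q=cloud(c,uv,d,P);Q=Q[d.ravel()>0]
    if c=="scene": save("s9",a,(200,20,400,220),3)
    t=Q[:,:2]-[.519,.2905];s=t@[-.225,-.974];l=t@[.974,-.225];k=(Q[:,2]>.266)&(Q[:,2]<.31)&(abs(s)<.06)&(abs(l)<.03)
    if k.sum()<5: print(c,k.sum());continue
    for z0 in(.266,.276,.286,.294):
        kk=k&(Q[:,2]>=z0)&(Q[:,2]<z0+.01)
        if kk.sum()>3: print(c,z0,kk.sum(),np.percentile(s[kk],[5,50,95]).round(4))
E
```

```text
time_s: 43.55
position: [0.4937, 0.1774, 0.3517]
orientation: [[-0.23, -0.973, 0.003], [-0.973, 0.23, 0.0], [-0.001, -0.003, -1.0]]
wrist_force: [-0.6, 0.8, 1.2]
finger_gap: 0.0421
finger_force: 0.0
wrist 0.266 136 [0.0113 0.0122 0.0129]
wrist 0.276 125 [0.0122 0.0131 0.0139]
top 0
scene 0.266 24 [0.0026 0.0105 0.0141]
scene 0.276 23 [0.004  0.012  0.0147]
scene 0.286 33 [-0.0059  0.0111  0.0143]
scene 0.294 41 [-0.009   0.0024  0.0144]
```

View pics/s9.png

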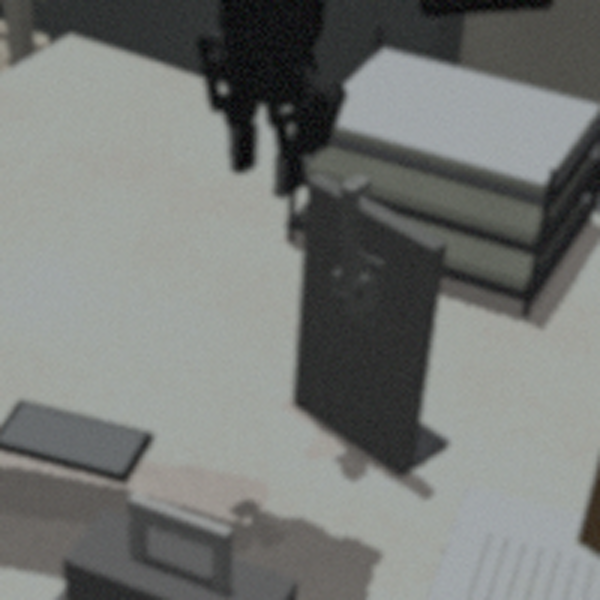

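The hook is up at about (345,185) but still leans out some 5° (front face 7 mm too far out). I'll push it flat with the closed fingers.

```bash
python3 -m handwheel '[255,0,0,30,0, 255,0,0,38,0, 255,-25,0,0,0, 255,-25,0,0,0, 255,-25,0,0,0, 255,-8,0,0,0, 255,-5,0,0,0, 255,-5,0,0,0, 255,-4,0,0,0, 255,0,0,0,0, 255,0,0,0,0]'
```

```text
time_s: 45.08
position: [0.5157, 0.2743, 0.2821]
orientation: [[-0.227, -0.974, 0.0], [-0.974, 0.227, -0.0], [0.0, -0.0, -1.0]]
wrist_force: [-0.7, -2.4, 2.0]
finger_gap: -0.0003
finger_force: 1.1
```

```bash
python3 -m handwheel '[255,-3,0,0,0, 255,-2,0,0,0, 255,0,0,0,0, 255,0,0,0,0]'
```

```text
time_s: 45.58
position: [0.5158, 0.2748, 0.2821]
orientation: [[-0.229, -0.974, -0.001], [-0.973, 0.229, -0.009], [0.009, -0.001, -1.0]]
wrist_force: [-5.0, -17.3, 9.1]
finger_gap: -0.0001
finger_force: 9.1
```

Now there is a firm stop (17 N), so the hook is flat. I'll back off, retreat and verify everything.

```bash
python3 -m handwheel '[255,15,0,0,0, 255,40,0,-10,0, 255,50,0,-30,0, 255,0,0,-30,0, 255,0,0,0,0, 255,0,0,0,0]'
python3 - <<'E'
from pot import *
v,u=np.mgrid[0:384,0:512];uv=np.c_[u.ravel(),v.ravel()]
for c in("wrist","scene"):
    P=pose(c);a,d=read_camera(c);Q=cloud(c,uv,d,P);Q=Q[d.ravel()>0]
    if c=="scene": save("s10",a,k=1.5)
    t=Q[:,:2]-[.519,.2905];s=t@[-.225,-.974];l=t@[.974,-.225];k=(abs(s)<.06)&(abs(l)<.007)
    for z0 in(.24,.266,.276,.286):
        kk=k&(Q[:,2]>=z0)&(Q[:,2]<z0+.01)
        if kk.sum()>3: print(c,z0,kk.sum(),np.percentile(s[kk],[5,50,95]).round(4))
    T=Q[(abs(Q[:,2]-.084)<.007)&(np.hypot(Q[:,0]-.54,Q[:,1])<.11)]
    print(c,"lid",len(T),T[:,2].mean())
E
```

```text
time_s: 46.32
position: [0.4931, 0.1776, 0.3514]
orientation: [[-0.226, -0.974, -0.0], [-0.974, 0.226, 0.001], [-0.001, 0.0, -1.0]]
wrist_force: [-0.3, 0.4, -0.1]
finger_gap: -0.0002
finger_force: 0.0
wrist 0.24 17 [0.0047 0.005  0.0056]
wrist 0.266 89 [0.0046 0.0052 0.006 ]
wrist lid 6992 0.08360861118048166
scene 0.24 25 [-0.0191  0.003   0.0061]
scene 0.266 15 [-0.0032  0.0046  0.0063]
scene 0.276 18 [-0.0051  0.0039  0.0076]
scene 0.286 21 [-0.0154  0.0034  0.0056]
scene lid 1459 0.08273234228940357
```

View pics/s10.png

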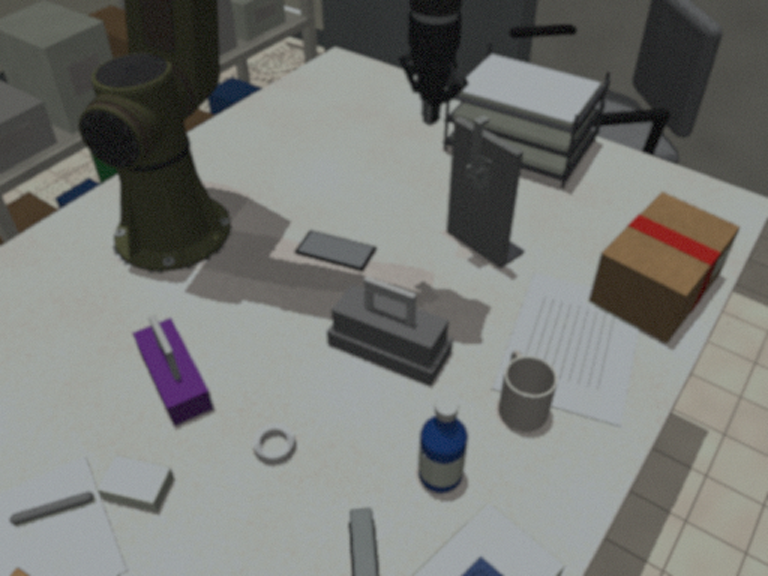

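The hook is flat (front face at 5 mm, as it should be), and the lid is home at (390,330). The mug at (528,392) and the bottle at (442,452) are upright, and no pots are left on the desk. Handing in.

```bash
python3 -c "
from station import job
print(job.hand_in())"
```

```text
the job is handed in; nothing more can be done
None
```

The job is done and handed in: both pots are at the bottom of their bores, the lid is fully home on the carrier, the hook is folded flat, and the mug and sanitiser bottle are still standing.

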